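# Load the short-piece holding jig

### The arm

A 6-joint arm with a two-finger parallel gripper is mounted at the origin on a cart in front of the work surface, level with it; the furniture and walls round the work are solid. World frame = base frame: x ahead of the robot, y to its left, z up, the work surface at z = 0. Lengths are in m, angles in rad, forces in N, time in s.
With the tool pointing down it reaches from about 0.375 to 0.9 m from the base axis. Payload 3.1 kg.
Tool frame: the origin (TCP) lies at the centre of the arm's flange, where the gripper is bolted on; the fingertips stand robot.tip_extent ahead of it and the grasp point (between the pads) lies 164 mm ahead of it (robot.tip_extent is the distance from the TCP to the fingertips, in m); z points along the fingers, y is the line along which they close (so a half turn about z gives the same grasp; the last joint's range is limited). The gripper opens to 87 mm and grips with 3 to 60 N. Pads are 19 mm wide; open, the fingers measure 117 mm over their backs; the gripper's body (75 mm by 190 mm) begins 51 mm behind the grasp point.
Start: joints at [1.119, 0.527, 1.433, -0, 1.181, -0.178], TCP at [0.168, 0.602, 0.405] pointing down, gripper open.
Joint ranges: [-3.08, 3.08], [-0.75, 2.2], [0.22, 2.44], [-1.43, 4.57], [0, 2.65], [-2.85, 2.85]. Speed limits (rad/s): [2.79, 2.79, 3.14, 3.14, 3.14, 3.14].

### API

Orientations are given as a unit quaternion [x, y, z, w].
In Python, from rig import get_obs, camera, hand_in, cut_out, robot gives the robot as it stands.
- The arm moves only by the tool step_arm, never from a script. Its argument "rows" is a list of rows, each a list of 6 numbers: the shift along the world's x, y, z in m, then the turn, a rotation vector about the world's x, y, z in degrees. A call has 1 to 12 rows; each row shifts and turns the commanded pose from where the row before left it; what a row does not reach is not made up. A row lasts 1/8 s, in which the tool goes at most 62.5 mm and 10.7 degrees, less where a joint would pass 70% of its speed; a pose out of reach is approached as far as the arm can. A call is refused whole if a number of a shift passes 0.0625 or a number of a turn 10.7, either way. A call with a gripper value outside its range is refused whole. "jaw" is the finger opening in m, from 0 to 0.087, set as the call begins (left out, the last holds). The fingers move at their own pace and stop on an object; "squeeze" is the grip in N (left out, the last holds). Time passes only in rows, so rows that do not move let the fingers close. It gives the time, the measured TCP pose, the force, the opening and the grip force at its end, in the units of the state.
- get_obs(): the state, without advancing time (a new reading comes with each control period).
- camera(name): name is "side" or "top" or "wrist"; returns a dict with "pixels" (420x560x3 uint8, blue, green, red), "depth" (420x560 float32, m along the optical axis (not along the pixel's ray), 0 where there is no reading), "fov_y" (degrees; the focal length in pixels is half the picture's height over the tangent of half this angle, whatever the lens; pixels are square), "cx", "cy" (the principal point, pixels), "extrinsics" (4x4, takes a point from camera to world coordinates); the wrist camera has in their place "mount" (4x4, takes a point from camera to tool coordinates, whose origin is the TCP and whose axes are the flange's). Camera axes: x right, y up, looking along -z (the intrinsics and any distortion apply to the point x, -y, -z); pixel columns grow to the right and rows downward; lengths in m; the calibration is good to about 2 mm. The wrist camera is an equidistant fisheye: a pixel r from the principal point sees the ray r / f radians off the axis. A picture is of the moment at which its call begins: read the wrist's pose just before it.
- hand_in(): hands the job in; it is judged then, once.
Trained networks look in the newest picture that a camera, given by its name, has taken for a name from the list of things; names that differ only in an ending like _2 or _b are one class to them, and where a whole thing is asked for, a point or a joint stands for the part that bears it (a point fixed in the world has none). Each returns a list of dicts, best first, with "confidence" (0 to 1); they miss things now and then, are a little off and sometimes report something else, mostly with a low value. They report only what shows in the picture. A call takes as long as a camera call.
- cut_out(label, camera): "region" (420x560 bool, what is visible of it) and "extent" ([centre column, centre row, width, height] in pixels, round what is visible of it).
The state is a dict: "time": time; "q": joint angles; "joint_velocities": joint speeds; "joint_torque": joint torques, N m; "position": TCP position; "tool_rot": TCP orientation; "ft_force": force on the tool from outside, world axes, zero at the start; "moment": the same for the moment, N m; "grip_width": finger opening in m; "grip_force": force on a finger pad.
Only numpy, scipy, OpenCV 4.12 (cv2) and the standard library are available. Lean on these libraries where they do the work, as an engineer would, in place of code of your own. Each camera call takes 0.05 s, during which the arm holds its last target. There are 200 camera calls.

### The job

Load the short-piece holding jig on the saw table by pushing with the fingers only. The wooden block stands on its end in front of the jig's trough: push it high up so that it topples towards the stop and lies flat in the trough between the two rails, then slide it along until its end is fully home against the stop block, and last swing the open hold-down clamp over until its pad bears on the block and stays there. Pick nothing up, and leave the loose things around the jig where they are.

Things in the scene. Friction and masses are not known exactly. Their poses are not given: they have to be found in the camera images.
- jig: Plywood holding jig, 330 x 112 mm, bolted to the steel saw table, fixed. Origin: middle of its underside. +x runs along the trough towards stop and clamp (away from the standing block), +y across, +z up. The trough floor is the board's top, z = 17 mm. In front of the rails (x -165 to -45) the board is bare but for two 7 mm high bolt heads at x -148, y +-43 mm.
- trough_mouth (a point): On the trough floor and centre line where the two wooden rails begin (jig x -45, y 0, z 17 mm). The rails are straight, run from here to the stop (jig x +80), stand 22 mm above the floor and leave 58 mm between them; their inner upper edges are bevelled 8 mm each, so the trough is 74 mm wide at the top.
- trough_floor (a point): Point on the trough floor and centre line, right below the middle of the block when it is fully home (jig x 20, y 0, z 17 mm).
- stop_face (a point): Middle of the flat working face of the wooden stop block that crosses the trough (jig x 80, y 0, z 28 mm). The stop is 20 mm thick and rises 22 mm above the trough floor.
- clamp: Steel hold-down clamp with a red handle, 45 x 114 x 139 mm when closed, screwed on a wooden riser behind the stop; only its lever moves. Origin at jig x 100, y 0, z 40.5 mm; its +y points along the jig's -x, its z up.
- clamp_pivot (a point): Fixed point on the hinge axis of the clamp's lever (jig x 140, y 0, z 70.5 mm). The axis runs across the trough, along the jig's y.
- clamp_lever (a joint): Lever angle, rad: 0 = closed limit, arm level and pointing to the jig's -x over the stop; 1.31 = fully open, arm nearly upright. To close, push the arm's outer side (or the handle) over towards the jig's -x and down. Stiff hinge: takes about 0.2 N m (2 to 3 N at the arm's end) and stays where it is left. With the block home its pad meets the block at about 0.04 rad.
- clamp_arm_end (a point): Moves with the lever: on the arm's outer side (upper side when closed), 88 mm along the arm from the hinge and 8 mm outwards. The arm is a straight bar 12 mm wide, 10 mm thick, ending 8 mm beyond this point; its outer side is free from here to 30 mm from the hinge. Closed, it is at jig x 52, z 78.5 mm.
- clamp_pad (a point): Moves with the lever: middle of the flat face of the round pad (18 mm across) on the spindle at the arm's end, 35 mm from point clamp_arm_end. With the clamp closed it faces down and lies 28 mm from the stop, over the block.
- handle_end (a point): Moves with the lever: free end of the red handle, 19 mm thick. The handle is one stiff piece with the arm and about square to it: it points up when the arm is level and lies back to the jig's +x, low behind the clamp, when the arm is up. Closed, its end is at jig x 129, z 179.5 mm.
- blank: Weathered wooden block 50 x 120 x 30 mm, about 0.1 kg, standing on an end before the rails, 120 mm tall. Origin: middle of the 50 x 120 face that looks to the stop. Its y: length, up at the start; x: width; z: thickness, away from the stop at the start, up once it lies. Up to 0.06 rad and 4 mm off the trough's line. It tips about that face's lower edge; 30 to 60 mm are then left to slide.
- blank_center (a point): Centre of the block, 15 mm along its z from its origin: 60 mm above the trough floor while it stands, 15 mm when it lies.
- tape_measure: Bystander: tape measure standing on the table, 34 x 71 x 64 mm; origin in the middle of its underside.
- carp_pencil: Bystander: flat carpenter's pencil lying on the table beyond the jig, 178 x 15 x 8 mm, along its x; origin in the middle of its underside.
- offcut: Bystander: small light wooden offcut lying on the robot's side of the jig, 40 x 75 x 20 mm; origin in the middle of its underside.
- bolt: Bystander: steel bolt standing on its head on the robot's side of the jig, 50 mm tall, head 21 mm; origin in the middle of its underside.

How it is judged:
On the way, in this order (a step that is already met when the one before it is completed fails the run):
1. the block has toppled and lies flat on the trough floor between the rails, the clamp still open (angle between blank's own z axis and vertical below 0.1 rad and z of blank_center in the frame of jig below 0.036 m and y of blank_center in the frame of jig between -0.009 and 0.009 m and value of joint clamp_lever above 0.6 rad), for 0.2 s.
2. the block's end is home against the stop (gap under 3 mm), still flat, the clamp still open (angle between blank's own z axis and vertical below 0.1 rad and z of blank_center in the frame of jig below 0.036 m and y of blank_center in the frame of jig between -0.009 and 0.009 m and x of blank_center in the frame of jig above 0.017 m and angle between the y axis of blank and the x axis of jig, either way round below 0.06 rad and value of joint clamp_lever above 0.3 rad), for 0.2 s.
At the end, for the whole second after the job is handed in: The block lies flat and still in the trough (within 0.1 rad), its end within 3 mm of the stop and in line with the trough within 0.06 rad; the clamp is closed (lever under 0.1 rad) and its pad bears on the block with over 0.3 N (angle between blank's own z axis and vertical below 0.1 rad and z of blank_center in the frame of jig below 0.036 m and y of blank_center in the frame of jig between -0.009 and 0.009 m and x of blank_center in the frame of jig above 0.017 m and angle between the y axis of blank and the x axis of jig, either way round below 0.06 rad and value of joint clamp_lever below 0.1 rad and contact force between clamp and blank above 0.3 N and linear speed of blank below 0.02 m/s); the robot touches nothing.
It fails at once if the block is lifted off the board (z of blank_center in the frame of jig above 0.085 m or (angle between blank's own z axis and vertical below 0.12 rad and z of blank_center in the frame of jig above 0.047 m)).
It fails at once if the tape measure is disturbed (moved over 20 mm) (distance of tape_measure from where it was at the start of the episode above 0.02 m).
It fails at once if the pencil is disturbed (moved over 20 mm) (distance of carp_pencil from where it was at the start of the episode above 0.02 m).
It fails at once if the loose offcut is disturbed (moved over 20 mm) (distance of offcut from where it was at the start of the episode above 0.02 m).
It fails at once if the standing bolt is disturbed (moved over 20 mm) (distance of bolt from where it was at the start of the episode above 0.02 m).
It also fails if it takes over 56 s, if anything falls off the work surface, if the arm or the gripper's body presses on something with over 40 N, if the wrist force passes 120 N, or if a joint passes its speed limit or range.

## Working session

There is one attempt and no reset: what is moved stays moved. The work goes in short steps, Python scripts to look and compute and a tool call to move; the robot and the scene stay as the last step left them, time stands still between calls to the robot, and variables do not carry over. Pictures are saved under pics/ and viewed, at most 10 in all, crops included, and the job is handed in when it is done.

Besides the shell and the picture viewer there is one more tool, called after "Request:" in YAML: its name, and indented under it one key for each argument. step_arm: Moves the arm, as the interface text tells. Its arguments: {"type":"object","properties":{"rows":{"type":"array"},"jaw":{"type":"number"},"squeeze":{"type":"number"}},"required":["rows"]}

```bash
mkdir -p pics; cat > h.py <<'E'
import numpy as np, cv2
from rig import get_obs, camera, hand_in, cut_out, robot
def pts(c):
    h,w=c["depth"].shape; f=h/2/np.tan(np.radians(c["fov_y"])/2)
    v,u=np.mgrid[:h,:w]; d=c["depth"]
    P=np.stack([(u-c["cx"])/f*d,-(v-c["cy"])/f*d,-d],-1)
    E=np.array(c["extrinsics"]); return P@E[:3,:3].T+E[:3,3]
E
python3 - <<'E'
from h import *
o=get_obs(); print(o["position"],o["tool_rot"],o["time"],robot.tip_extent)
ims=[]
for n in ["side","top"]:
    c=camera(n); np.savez(n+".npz",**{k:c[k] for k in c}); P=pts(c); print(n,np.round(c["extrinsics"],3).tolist(),c["fov_y"],c["cx"],c["cy"])
    cv2.imwrite(f"pics/{n}0.png",c["pixels"])
    for l in ["jig","blank","clamp","clamp_lever","tape_measure","carp_pencil","offcut","bolt"]:
        for r in cut_out(l,n)[:1]:
            m=r["region"]&(c["depth"]>0); q=P[m]
            print(l,round(r["confidence"],2),np.round(r["extent"]),np.round(np.percentile(q,2,axis=0),3),np.round(np.percentile(q,98,axis=0),3), np.round(np.median(q,axis=0),3))
E
```

```text
[0.16821345 0.60157941 0.40377161] [ 1.35978680e-01  9.90711184e-01 -1.01788265e-03 -3.35447353e-04] 0.0 0.1822
side [[0.967, 0.149, -0.206, 0.357], [-0.253, 0.609, -0.751, -0.501], [0.014, 0.779, 0.627, 0.682], [0.0, 0.0, 0.0, 1.0]] 46.430127109165134 284.5784407619917 213.15777499386223
jig 0.78 [279. 260.  99. 194.] [ 0.453 -0.041  0.009] [0.559 0.325 0.13 ] [0.498 0.113 0.017]
blank 0.88 [286. 289.  33.  65.] [0.481 0.011 0.021] [0.529 0.04  0.137] [0.504 0.014 0.096]
clamp 0.8 [258. 196.  28.  65.] [ 0.489  0.212 -0.001] [0.528 0.357 0.159] [0.506 0.256 0.078]
clamp_lever 0.86 [253. 186.  23.  52.] [0.498 0.211 0.07 ] [0.516 0.361 0.161] [0.505 0.295 0.107]
tape_measure 0.66 [200. 209.  18.  40.] [0.375 0.314 0.004] [0.408 0.37  0.061] [0.391 0.321 0.047]
carp_pencil 0.92 [335. 300.  29.  78.] [ 0.589 -0.033 -0.   ] [0.618 0.133 0.01 ] [0.602 0.041 0.007]
offcut 0.84 [226. 295.  29.  38.] [0.395 0.065 0.   ] [0.436 0.141 0.021] [0.415 0.095 0.018]
bolt 0.69 [219. 258.  12.  21.] [ 0.408  0.179 -0.003] [0.427 0.201 0.05 ] [0.418 0.184 0.017]
top [[-0.003, 0.995, -0.096, 0.433], [
[... 210 characters left out ...]
 ] [0.505 0.146 0.018]
blank 0.97 [339. 216.  22.  32.] [ 0.481 -0.005  0.018] [0.531 0.046 0.14 ] [0.505 0.036 0.136]
clamp 0.64 [223. 218.  70.  24.] [0.487 0.217 0.042] [0.528 0.358 0.162] [0.505 0.268 0.096]
clamp_lever 0.77 [220. 218.  71.  12.] [0.498 0.215 0.068] [0.515 0.362 0.163] [0.506 0.312 0.107]
tape_measure 0.89 [202. 268.  32.  13.] [0.376 0.318 0.011] [0.408 0.383 0.064] [0.392 0.347 0.059]
carp_pencil 0.6 [323. 182.  74.  15.] [ 0.589 -0.028 -0.001] [0.618 0.136 0.012] [0.603 0.049 0.008]
offcut 0.61 [305. 256.  33.  18.] [0.397 0.07  0.016] [0.435 0.142 0.024] [0.416 0.106 0.02 ]
bolt 0.64 [223. 217.  70.  11.] [ 0.498  0.215 -0.001] [0.516 0.372 0.163] [0.506 0.312 0.106]
```

```bash
python3 - <<'E'
import cv2,numpy as np
a=cv2.imread("pics/top0.png")[160:290,170:400]; b=cv2.imread("pics/side0.png")[130:370,170:370]
a=cv2.resize(a,None,fx=2.2,fy=2.2,interpolation=cv2.INTER_CUBIC); a=cv2.copyMakeBorder(a,0,600-a.shape[0],0,0,0) if 0 else a
b=cv2.resize(b,None,fx=1.4,fy=1.4)
H=max(a.shape[0],b.shape[0]); o=np.zeros((H,a.shape[1]+b.shape[1],3),np.uint8); o[:a.shape[0],:a.shape[1]]=a; o[:b.shape[0],a.shape[1]:]=b
cv2.imwrite("pics/v1.png",o); print(o.shape)
E
python3 - <<'E'
from h import *
for n in ["top","side"]:
    c=dict(np.load(n+".npz")); P=pts(c).reshape(-1,3); 
    ok=(c["depth"].ravel()>0)
    P=P[ok]
    def rect(z0,z1,x0,x1,y0,y1,l):
        s=P[(P[:,2]>z0)&(P[:,2]<z1)&(P[:,0]>x0)&(P[:,0]<x1)&(P[:,1]>y0)&(P[:,1]<y1)]
        r=cv2.minAreaRect(s[:,:2].astype(np.float32)); print(n,l,len(s),np.round(r[0],4),np.round(r[1],4),round(r[2],2),"z",np.round(np.median(s[:,2]),4), np.round(s.min(0),3),np.round(s.max(0),3))
    rect(.012,.022,.44,.57,-.06,.33,"board")
    rect(.033,.046,.44,.57,.05,.2,"rails")
    rect(.127,.15,.46,.55,-.03,.08,"blanktop")
    rect(.06,.15,.46,.55,-.03,.08,"blank")
    # rail edges by y slices
    for y in (.1,.13,.16):
        s=P[(abs(P[:,1]-y)<.006)&(P[:,2]>.033)&(P[:,2]<.046)&(P[:,0]>.44)&(P[:,0]<.57)]
        a=s[s[:,0]<.505][:,0];b=s[s[:,0]>.505][:,0]; print(y,a.min(),a.max(),b.min(),b.max())
E
```

```text
(336, 786, 3)
top board 3837 [0.5071 0.1239] [0.3291 0.1106] 89.83 z 0.017 [ 0.452 -0.04   0.012] [0.563 0.288 0.022]
top rails 648 [0.5065 0.1394] [0.1194 0.096 ] 89.89 z 0.0386 [0.458 0.08  0.033] [0.555 0.199 0.043]
top blanktop 339 [0.506 0.03 ] [0.03   0.0503] 86.97 z 0.1367 [0.481 0.014 0.127] [0.531 0.046 0.142]
top blank 435 [0.5061 0.0302] [0.0303 0.0503] 86.84 z 0.1361 [0.481 0.014 0.061] [0.531 0.046 0.142]
0.1 0.45845527468804925 0.475338290099484 0.5399878460310497 0.5541310431322468
0.13 0.45854511257905 0.4730139470385306 0.5400582409250738 0.5542180712597027
0.16 0.45864686975754343 0.47549597273027794 0.5403036902256124 0.5545777608961607
side board 4347 [0.5075 0.1237] [0.1126 0.3348] 0.25 z 0.0158 [ 0.451 -0.044  0.012] [0.564 0.291 0.022]
side rails 560 [0.5076 0.1377] [0.0982 0.1238] 0.14 z 0.0373 [0.458 0.076 0.033] [0.557 0.2   0.041]
side blanktop 538 [0.506  0.0273] [0.032  0.0496] 86.9 z 0.1354 [0.481 0.011 0.127] [0.531 0.044 0.138]
side blank 1467 [0.5062 0.0272] [0.0322 0.0506] 86.74 z 0.1141 [0.481 0.01  0.06 ] [0.531 0.044 0.138]Traceback (most recent call last):
  File "<stdin>", line 16, in <module>
    return umr_minimum(a, axis, None, out, keepdims, initial, where)
ValueError: zero-size array to reduction operation minimum which has no identity
```

View pics/v1.png

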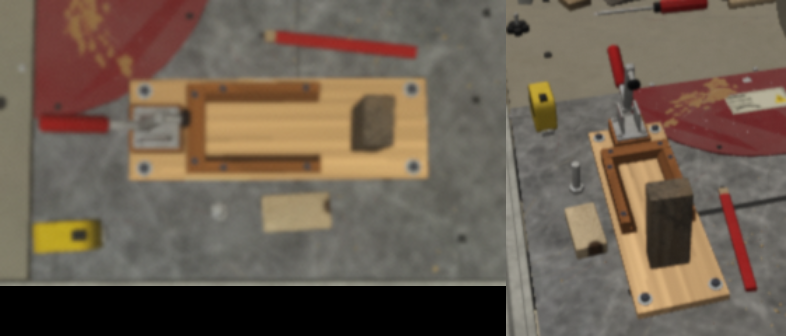

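The picture shows the jig lying along world +y: the stop and clamp are at left in the top view (about 160,128) and the block stands at about (372,123). Fitted jig origin ≈ (0.507, 0.124), with jig +x = world +y and yaw under 0.3°. The block is centred at ≈ (0.506, 0.029), top at z 0.137 and yawed ≈ 3°. Next I move behind it with the fingers closed.

Request:
step_arm:
  rows:
    - [0.0282, -0.0542, 0, 0, 0, -6.2]
    - [0.0282, -0.0542, 0, 0, 0, -6.2]
    - [0.0282, -0.0542, 0, 0, 0, -6.2]
    - [0.0282, -0.0542, 0, 0, 0, -6.2]
    - [0.0282, -0.0542, 0, 0, 0, -6.2]
    - [0.0282, -0.0542, 0, 0, 0, -6.2]
    - [0.0282, -0.0542, 0, 0, 0, -6.2]
    - [0.0282, -0.0542, 0, 0, 0, -6.2]
    - [0.0282, -0.0542, 0, 0, 0, -6.2]
    - [0.0282, -0.0542, 0, 0, 0, -6.2]
    - [0.0282, -0.0542, 0, 0, 0, -6.2]
    - [0.0282, -0.0542, 0, 0, 0, -6.2]
  jaw: 0

```text
time: 2.4
position: [0.5075, -0.0506, 0.405]
tool_rot: [0.709, 0.705, 0.0, 0.0]
ft_force: [1.1, 0.0, 0.0]
grip_width: 0.0
grip_force: 0.0
```

Request:
step_arm:
  rows:
    - [0, 0, -0.04, 0, 0, 0]
    - [0, 0, -0.04, 0, 0, 0]
    - [0, 0, -0.033, 0, 0, 0]
    - [0, 0.025, 0, 0, 0, 0]
    - [0, 0.022, 0, 0, 0, 0]
    - [0, 0.005, 0, 0, 0, 0]
    - [0, 0.005, 0, 0, 0, 0]
    - [0, 0.005, 0, 0, 0, 0]

```text
time: 3.4
position: [0.507, 0.0132, 0.292]
tool_rot: [0.708, 0.707, 0.0, 0.0]
ft_force: [-0.8, -0.7, 0.9]
grip_width: 0.0006
grip_force: 0.0
```

Request:
step_arm:
  rows:
    - [0, 0.005, 0, 0, 0, 0]
    - [0, 0.005, 0, 0, 0, 0]

```text
time: 3.65
position: [0.5068, 0.0235, 0.2918]
tool_rot: [0.707, 0.707, 0.0, 0.0]
ft_force: [0.4, -0.4, -0.3]
grip_width: 0.0004
grip_force: 0.0
```

```bash
python3 - <<'E'
from h import *
o=get_obs(); print(o["position"],o["ft_force"])
c=camera("side"); P=pts(c); cv2.imwrite("pics/s2.png",cv2.resize(c["pixels"][130:370,170:370],None,fx=2,fy=2))
for r in cut_out("blank","side")[:1]:
    q=P[r["region"]&(c["depth"]>0)]; print(r["confidence"],np.round(np.percentile(q,2,axis=0),3),np.round(np.percentile(q,98,axis=0),3))
    for z in (.03,.06,.09,.12):
        s=q[abs(q[:,2]-z)<.006]; print(z,s[:,1].min() if len(s) else None,s[:,1].max() if len(s) else None)
E
```

```text
[0.50681198 0.02353367 0.29182598] [ 0.35167038 -0.43139152 -0.27003155]
0.9 [0.482 0.015 0.026] [0.53  0.052 0.126]
0.03 0.012520037823026464 0.02871450032106493
0.06 0.01943062234034576 0.0475909542723425
0.09 0.026147044154305132 0.05477274347607175
0.12 0.034020519591203335 0.0538315515909914
```

View pics/s2.png

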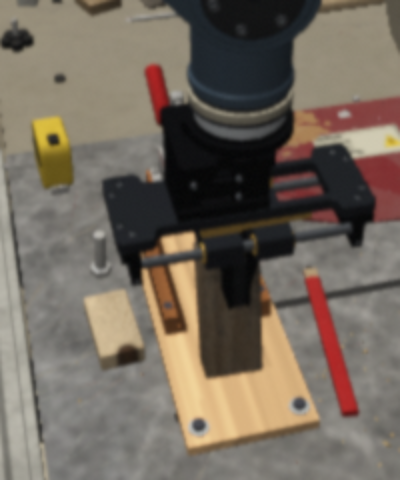

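The picture shows the closed fingers at about (240,270) behind the block, which is tilted about 13° and has not slid at its base. The gripper's wide side runs across the trough, as assumed. I keep pushing.

Request:
step_arm:
  rows:
    - [0, 0.005, 0, 0, 0, 0]
    - [0, 0.005, 0, 0, 0, 0]
    - [0, 0.005, 0, 0, 0, 0]
    - [0, 0.005, 0, 0, 0, 0]
    - [0, 0, 0, 0, 0, 0]
    - [0, -0.03, 0, 0, 0, 0]
    - [0, -0.06, 0, 0, 0, 0]
    - [0, -0.02, 0, 0, 0, 0]

```text
time: 4.75
position: [0.5072, -0.0692, 0.2919]
tool_rot: [0.708, 0.706, 0.0, 0.001]
ft_force: [0.6, 0.8, 0.2]
grip_width: 0.0004
grip_force: 0.0
```

```bash
cat > look.py <<'E'
from h import *
o=get_obs(); print(o["time"],o["position"],o["ft_force"])
for n in ("top","side"):
    c=camera(n); P=pts(c); cv2.imwrite(f"pics/{n}_{o['time']:.1f}.png",cv2.resize(c["pixels"][130:330,160:400],None,fx=2.5,fy=2.5))
    for r in cut_out("blank",n)[:1]:
        q=P[r["region"]&(c["depth"]>0)]; t=q[q[:,2]>np.percentile(q[:,2],90)-.008]
        k=cv2.minAreaRect(t[:,:2].astype(np.float32))
        print(n,r["confidence"],np.round(np.percentile(q,2,axis=0),3),np.round(np.percentile(q,98,axis=0),3),"top z",np.median(t[:,2]),np.round(k[0],4),np.round(k[1],4),k[2])
        A=np.c_[t[:,:2],np.ones(len(t))]; print("slope",np.linalg.lstsq(A,t[:,2],rcond=None)[0])
    for r in cut_out("clamp_lever",n)[:1]:
        q=P[r["region"]&(c["depth"]>0)]; print("lever",r["confidence"],np.round(np.percentile(q,2,axis=0),3),np.round(np.percentile(q,98,axis=0),3))
E
python3 look.py; ls pics
```

```text
4.75 [ 0.5072026  -0.06924422  0.29189279] [0.56781341 0.82999216 0.23610683]
top 0.75 [0.498 0.217 0.   ] [0.527 0.372 0.163] top z 0.15616416103763003 [0.5064 0.2313] [0.0368 0.0125] 86.78565216064453
slope [-0.04750848  0.21027175  0.13274978]
lever 0.56 [0.498 0.215 0.08 ] [0.515 0.361 0.163]
side 0.64 [0.479 0.047 0.025] [0.506 0.166 0.048] top z 0.045079107441410526 [0.4817 0.036 ] [0.2648 0.044 ] 81.37965393066406
slope [-1.10918101 -0.14102721  0.60675977]
lever 0.79 [ 0.498  0.211 -0.011] [0.55  0.469 0.161]
s2.png
side0.png
side_4.8.png
top0.png
top_4.8.png
v1.png
```

```bash
python3 - <<'E'
import cv2,numpy as np
a=cv2.imread("pics/top_4.8.png");b=cv2.imread("pics/side_4.8.png")
o=np.hstack([a,b]); o=cv2.resize(o,(800,333)); cv2.imwrite("pics/v3.png",o)
E
```

```text
(no output)
```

View pics/v3.png

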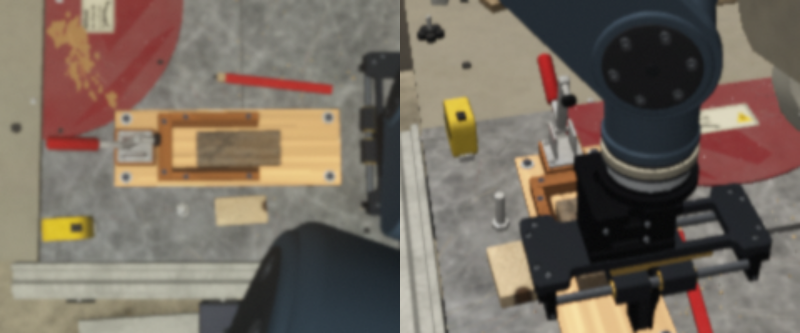

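The block lies between the rails (top view about (238,148), slightly yawed), its near end at y ≈ 0.046. The clamp is open. I lower the fingers behind it and slide it to the stop.

Request:
step_arm:
  rows:
    - [0, 0, -0.04, 0, 0, 0]
    - [0, 0, -0.03, 0, 0, 0]
    - [0, 0, -0.014, 0, 0, 0]
    - [0, 0.04, 0, 0, 0, 0]
    - [0, 0.045, 0, 0, 0, 0]
    - [0, 0.012, 0, 0, 0, 0]
    - [0, 0.008, 0, 0, 0, 0]
    - [0, 0.008, 0, 0, 0, 0]
    - [0, 0.008, 0, 0, 0, 0]
    - [0, 0.008, 0, 0, 0, 0]
    - [0, 0.005, 0, 0, 0, 0]

```text
time: 6.42
position: [0.5068, 0.0677, 0.2078]
tool_rot: [0.707, 0.707, 0.0, 0.0]
ft_force: [0.1, -1.7, 0.9]
grip_width: 0.0007
grip_force: 0.4
```

Request:
step_arm:
  rows:
    - [0, 0.003, 0, 0, 0, 0]
    - [0, 0.003, 0, 0, 0, 0]
    - [0, 0.002, 0, 0, 0, 0]
    - [0, 0, 0, 0, 0, 0]

```text
time: 6.92
position: [0.5072, 0.0735, 0.2078]
tool_rot: [0.706, 0.708, -0.001, 0.001]
ft_force: [-1.1, -13.3, -0.2]
grip_width: 0.0004
grip_force: 6.6
```

Request:
step_arm:
  rows:
    - [0, 0.001, 0, 0, 0, 0]
    - [0, 0, 0, 0, 0, 0]
    - [0, 0, 0, 0, 0, 0]

```text
time: 7.3
position: [0.5072, 0.0737, 0.2078]
tool_rot: [0.706, 0.708, -0.002, 0.002]
ft_force: [-1.1, -16.7, 0.6]
grip_width: 0.0003
grip_force: 8.6
```

Request:
step_arm:
  rows:
    - [0, -0.02, 0, 0, 0, 0]
    - [0, -0.06, 0, 0, 0, 0]
    - [0, -0.05, 0.03, 0, 0, 0]
    - [0, 0, 0, 0, 0, 0]

```text
time: 7.8
position: [0.508, -0.0569, 0.2393]
tool_rot: [0.709, 0.705, 0.001, 0.003]
ft_force: [1.0, 0.1, -1.0]
grip_width: 0.0004
grip_force: 0.0
```

```bash
python3 - <<'E'
from h import *
o=get_obs(); print(o["time"],o["position"])
c=camera("top"); P=pts(c); cv2.imwrite("pics/top5.png",cv2.resize(c["pixels"][150:280,170:370],None,fx=4,fy=4,interpolation=cv2.INTER_CUBIC))
for r in cut_out("blank","top")[:2]:
    q=P[r["region"]&(c["depth"]>0)]; k=cv2.minAreaRect(q[:,:2].astype(np.float32)); print(r["confidence"],np.round(k[0],4),np.round(k[1],4),k[2],np.median(q[:,2]))
for r in cut_out("clamp_lever","top")[:1]:
    q=P[r["region"]&(c["depth"]>0)]; 
    for z in (.09,.11,.13,.15,.16):
        s=q[abs(q[:,2]-z)<.008]; print(z,s.min(0) if len(s) else 0,s.max(0) if len(s) else 0)
E
```

```text
7.8 [ 0.50804554 -0.05693792  0.2392717 ]
0.83 [0.5042 0.1418] [0.051  0.1226] 0.006301309447735548 0.046871617333974935
0.56 [0.5072 0.2899] [0.0183 0.1535] 1.088727593421936 0.10782783950885033
0.09 [0.49758042 0.26471854 0.0820299 ] [0.51591851 0.33827234 0.09769505]
0.11 [0.4972001  0.25423673 0.10206404] [0.51487253 0.36271668 0.11783715]
0.13 [0.50088972 0.24687911 0.12237943] [0.51054382 0.25707456 0.13644329]
0.15 [0.49940817 0.21120724 0.1447816 ] [0.51452495 0.25000655 0.15797194]
0.16 [0.49940817 0.21120724 0.15258013] [0.51402497 0.24677392 0.16396685]
```

View pics/top5.png

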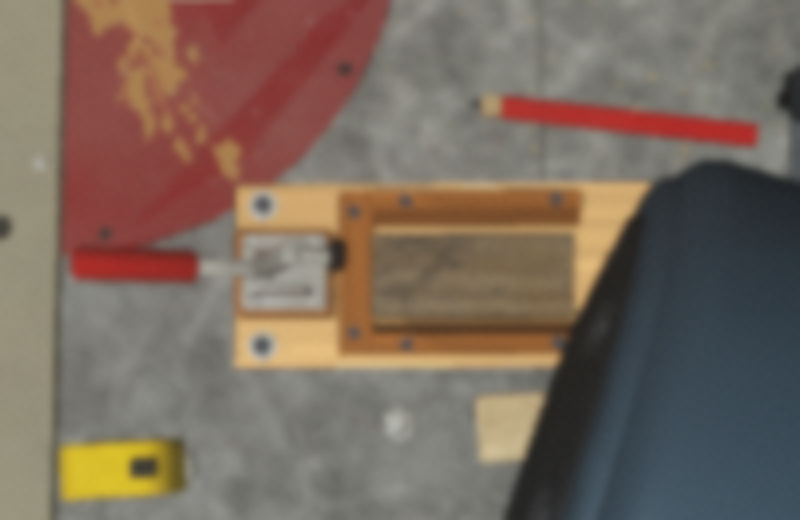

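The block sits square and flush against the stop (edge at about column 372), with the clamp still open. The arm's outer side is at y ≈ 0.25 near the top, matching the geometry. I go up and over, then behind the arm.

Request:
step_arm:
  rows:
    - [0, 0, 0.06, 0, 0, 0]
    - [0, 0, 0.06, 0, 0, 0]
    - [0, 0.02, 0.03, 0, 0, 0]
    - [0, 0.055, 0, 0, 0, 0]
    - [0, 0.055, 0, 0, 0, 0]
    - [0, 0.055, 0, 0, 0, 0]
    - [0, 0.055, 0, 0, 0, 0]
    - [0, 0.055, 0, 0, 0, 0]
    - [0, 0.04, 0, 0, 0, 0]
    - [0, 0, 0, 0, 0, 0]

```text
time: 9.2
position: [0.5047, 0.2856, 0.3864]
tool_rot: [0.705, 0.709, -0.001, -0.001]
ft_force: [-0.8, -1.1, -0.2]
grip_width: 0.0005
grip_force: 0.0
```

Request:
step_arm:
  rows:
    - [0, 0, -0.033, 0, 0, 0]
    - [0, 0, -0.033, 0, 0, 0]
    - [0, -0.01, 0, 0, 0, 0]
    - [0, -0.01, 0, 0, 0, 0]
    - [0, -0.007, 0, 0, 0, 0]
    - [0, -0.007, 0, 0, 0, 0]
    - [0, -0.007, -0.0015, 0, 0, 0]
    - [0, -0.007, -0.002, 0, 0, 0]

```text
time: 10.2
position: [0.5068, 0.2337, 0.3192]
tool_rot: [0.708, 0.706, 0.002, -0.0]
ft_force: [-0.6, 5.4, -1.3]
grip_width: 0.0005
grip_force: 3.3
```

Request:
step_arm:
  rows:
    - [0, -0.006, -0.0045, 0, 0, 0]
    - [0, -0.006, -0.005, 0, 0, 0]
    - [0, -0.005, -0.0055, 0, 0, 0]
    - [0, -0.005, -0.0058, 0, 0, 0]
    - [0, -0.004, -0.0065, 0, 0, 0]
    - [0, -0.0035, -0.0065, 0, 0, 0]
    - [0, -0.0022, -0.007, 0, 0, 0]
    - [0, 0, 0, 0, 0, 0]

```text
time: 11.2
position: [0.5067, 0.2016, 0.2765]
tool_rot: [0.708, 0.707, -0.0, -0.001]
ft_force: [-1.1, 0.4, -0.0]
grip_width: 0.0005
grip_force: 0.0
```

Request:
step_arm:
  rows:
    - [0, -0.001, -0.004, 0, 0, 0]
    - [0, -0.001, -0.004, 0, 0, 0]
    - [0, 0, -0.002, 0, 0, 0]
    - [0, 0, -0.001, 0, 0, 0]

```text
time: 11.7
position: [0.5067, 0.1997, 0.2663]
tool_rot: [0.707, 0.707, -0.0, -0.0]
ft_force: [-0.9, -2.2, 2.5]
grip_width: 0.0006
grip_force: 1.3
```

```bash
python3 - <<'E'
from h import *
o=get_obs(); print(o["time"],o["position"],o["ft_force"])
c=camera("side"); cv2.imwrite("pics/s6.png",cv2.resize(c["pixels"][100:340,180:360],None,fx=2.4,fy=2.4))
E
```

```text
11.7 [0.50667575 0.1996804  0.26633646] [-0.86937125 -2.20385536  2.52809833]
```

View pics/s6.png

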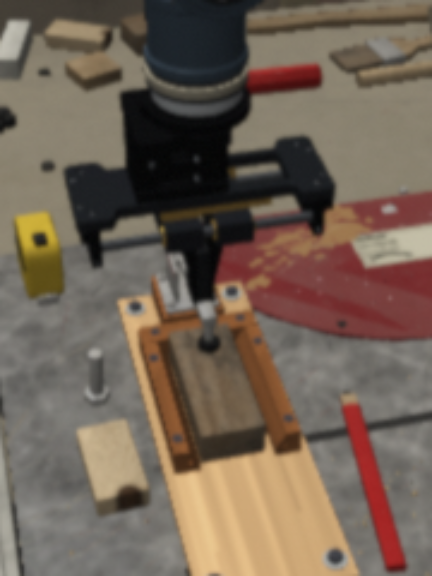

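The arm is nearly level under the fingers at (205,270), with the pad just over the block at (208,343). I press on down in small steps.

Request:
step_arm:
  rows:
    - [0, 0, -0.0015, 0, 0, 0]
    - [0, 0, -0.0015, 0, 0, 0]
    - [0, 0, -0.0015, 0, 0, 0]
    - [0, 0, 0, 0, 0, 0]

```text
time: 12.25
position: [0.5067, 0.1997, 0.2636]
tool_rot: [0.707, 0.707, 0.0, 0.0]
ft_force: [-2.9, -1.5, 14.9]
grip_width: 0.0004
grip_force: 7.3
```

Request:
step_arm:
  rows:
    - [0, 0, -0.0015, 0, 0, 0]
    - [0, 0, -0.0015, 0, 0, 0]
    - [0, 0, 0, 0, 0, 0]

```text
time: 12.62
position: [0.5065, 0.1997, 0.2633]
tool_rot: [0.707, 0.707, 0.0, 0.001]
ft_force: [-6.5, -3.7, 33.7]
grip_width: 0.0003
grip_force: 16.7
```

Request:
step_arm:
  rows:
    - [0, 0, 0.002, 0, 0, 0]
    - [0, 0, 0.006, 0, 0, 0]
    - [0, -0.01, 0.02, 0, 0, 0]
    - [0, -0.02, 0.05, 0, 0, 0]
    - [0, -0.04, 0.04, 0, 0, 0]
    - [0, -0.06, 0.02, 0, 0, 0]
    - [0, -0.06, 0, 0, 0, 0]
    - [0, -0.06, 0, 0, 0, 0]
    - [0, -0.05, 0, 0, 0, 0]
    - [0, 0, 0, 0, 0, 0]

```text
time: 13.88
position: [0.5072, -0.1027, 0.3964]
tool_rot: [0.709, 0.705, 0.0, 0.001]
ft_force: [-0.6, -0.1, -0.8]
grip_width: 0.0004
grip_force: 0.0
```

```bash
python3 - <<'E'
from h import *
o=get_obs(); print(o["time"],o["position"],o["ft_force"])
t=[]
for n,l in (("top","blank"),("top","clamp_lever"),("side","clamp_lever"),("side","blank")):
    c=camera(n); P=pts(c); t.append(c["pixels"][150:290,180:360])
    for r in cut_out(l,n)[:1]:
        q=P[r["region"]&(c["depth"]>0)]; k=cv2.minAreaRect(q[:,:2].astype(np.float32))
        print(n,l,r["confidence"],np.round(k[0],4),np.round(k[1],4),round(k[2],2),np.median(q[:,2]))
        if l=="clamp_lever":
            s=q[(q[:,1]<.235)&(q[:,1]>.17)&(q[:,2]>.06)&(abs(q[:,0]-.507)<.006)]
            if len(s)>5: print("arm z fit",np.polyfit(s[:,1],s[:,2],1),s[:,1].min(),s[:,1].max(),np.median(s[:,2]))
cv2.imwrite("pics/v7.png",cv2.resize(np.hstack([t[0],t[2]]),None,fx=2.2,fy=2.2))
E
```

```text
13.875 [ 0.50724718 -0.10274458  0.39638131] [-0.63374528 -0.08017885 -0.77167357]
top blank 0.85 [0.5073 0.1429] [0.0552 0.1205] 0.13 0.04684207067588775
top clamp_lever 0.91 [0.5071 0.2158] [0.0163 0.0967] 1.83 0.08073993174046212
arm z fit [-0.03036665  0.08644233] 0.1713342239957855 0.2334625281162982 0.08053530786836005
side clamp_lever 0.78 [0.5153 0.2948] [0.1426 0.0199] 78.21 0.13266507260724064
arm z fit [-0.07826508  0.09622399] 0.22348891082962485 0.23439442537571675 0.07844958025433213
side blank 0.73 [0.5085 0.1204] [0.0568 0.0796] 0.13 0.04465301386754983
```

View pics/v7.png

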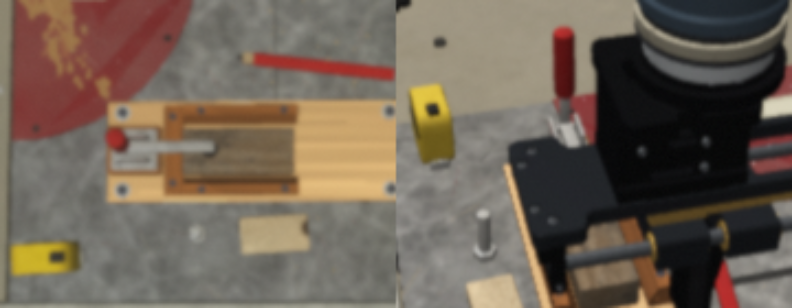

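The clamp arm lies level over the block (slope ≈ 0.03, pad at about (208,148)), the block is flush with the stop, and the bystanders look undisturbed. The fingers are clear of everything, so I hand in.

```bash
python3 -c "
from rig import hand_in
print(hand_in())"
```

```text
the job is handed in; nothing more can be done
None
```

I handed the job in at about 14 s: the block is toppled flat and flush against the stop, the clamp is closed on it (lever about 0.03 rad) after a 34 N press, and the loose things look unmoved. The hand-in returned no verdict, and the pad's holding force after I let go was not measured.

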